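Check a bracket on the pin gauge and show it to the inspection camera

TASK

Take the longer of the two dark steel brackets, lower it over the two pins of the gauge block until its foot rests flush on the block, then lift it off again and hold it in front of the inspection camera: its underside centred on the lens and square to it, 14 cm from the lens, with the bracket's long side level. Finish while still holding it there, steady in the gripper; do not put it down. Touch neither the camera nor its stand, and leave the other things on the bench where they are.

Things in the scene. Friction and masses are not known exactly. Their poses are not given: they have to be found in the camera images.
- bracket: the longer bracket, plain dark steel, loose, about 180 g, lying foot down: a flat foot 56 (x) x 120 (y) x 6 mm (z) with two 11 mm through holes at y = -45 and +45 mm, and on it, in the middle, an upright web 12 mm thick (x), 56 mm long (y), from the foot's top at z = 6 mm to z = 41 mm. Origin: centre of the foot's underside; z points up through the web, y along the long side. A half turn about z changes nothing. Pinch the web across its thickness from above.
- short_bracket: the other bracket, same make but with a foot only 84 mm long; leave it alone. The two brackets may have changed places. Origin and axes as on the longer one.
- gauge: the pin gauge, fixed on the bench: steel block 76 (x) x 150 (y) mm, its flat top 20 mm above the bench, with two upright pins at x = 0, y = -45 and +45 mm, 8 mm thick for 8 mm above the top and then tapering to a 3 mm tip, 14 mm high in all. Origin: centre of its underside; z up, y along the line of the pins.
- gauge_top (a point): the point midway between the pins on the gauge's flat top; the centre of the bracket's underside comes to lie here when it is seated. Axes as the gauge.
- camera: stand of the inspection camera, fixed on the bench: round foot of 90 mm diameter with a short post. Origin: centre of its underside; its -x looks the way the camera looks, seen from above; yaw varies.
- camera_head: the small box camera on the stand, body 36 x 36 x 42 mm with a black lens 32 mm in diameter, 80 mm long in all. Origin: centre of the lens front, about 125 mm above the bench. Its z axis points out of the lens along the line of sight, up at 55 degrees above level and roughly towards the robot (35 degrees from vertical); its y axis is level, across the line of sight. When the bracket is presented, its axes are those of the camera head (or with x and y both reversed).
- view_point (a point): point in the air on the line of sight, 140 mm in front of the lens, where the centre of the bracket's underside shall be held; about 240 mm above the bench. Axes as the camera head.
- black_tape: roll of black tape, 62 mm diameter, 18 mm high; bystander. Origin: centre of its underside
- solder_reel: grey reel of solder, 55 mm diameter, 34 mm high; bystander. Origin: centre of its underside
- small_board: small green circuit board, 37 x 50 x 15 mm; bystander. Origin: centre of its underside
- black_knob: black knob, 26 mm diameter, 16 mm high; bystander. Origin: centre of its underside
- spanner: steel spanner, 134 x 26 x 10 mm, long along its x; bystander. Origin: centre of its underside
- marker: grey marker pen, 13 x 130 mm, long along its y; bystander. Origin: centre of its underside
Not all that is in view belongs to the job. What is shaped like the bracket but red is not meant.

How it is judged (in metres and radians):
On the way:
1. the longer bracket's foot rests flush on the gauge, over both pins (z of bracket in the frame of gauge_top below 0.002 m and horizontal distance between bracket and gauge_top below 0.004 m and angle between the y axis of bracket and the y axis of gauge, either way round below 0.06 rad and angle between bracket's own z axis and vertical below 0.04 rad), for 0.2 s.
At the end, for the whole second after the job is handed in: the longer bracket is held still by the gripper alone, more than 0.18 m above the bench, the centre of its underside within 20 mm of the point 140 mm in front of the lens, the underside facing the lens within 0.18 rad of square, its long side within 0.18 rad of level across the line of sight (distance between bracket and view_point below 0.02 m and angle between the z axis of bracket and the z axis of camera_head, either way round below 0.18 rad and angle between bracket's own z axis and vertical below 1.2 rad and angle between the y axis of bracket and the y axis of camera_head, either way round below 0.18 rad and height (world z) of bracket above 0.18 m and contact force between the fingers and bracket above 1 N and contact force between bracket and gauge below 0.05 N and contact force between bracket and camera below 0.05 N and linear speed of bracket below 0.03 m/s and angular speed of bracket below 0.2 rad/s); the arm keeps its last pose, push and grip.
It fails at once if the camera or its stand is touched (contact force between camera and anything else above 1 N).
It fails at once if another thing on the bench (shorter bracket, tape, solder reel, circuit board, knob, spanner, marker) is moved more than 20 mm (distance of any of short_bracket, black_tape, solder_reel, small_board, black_knob, spanner, marker from where it was at the start of the episode above 0.02 m).
It also fails if it takes over 54 s, if anything falls off the work surface, if the arm or the gripper's body presses on something with over 40 N, if the wrist force passes 120 N, or if a joint passes its speed limit or range.

ROBOT

A 6-joint arm with a two-finger parallel gripper is mounted at the origin on a cart in front of the work surface, level with it; the furniture and walls round the work are solid. World frame = base frame: x ahead of the robot, y to its left, z up, the work surface at z = 0. Lengths are in m, angles in degrees, forces in N, time in s.
With the tool pointing down it reaches from about 0.4 to 0.825 m from the base axis. Payload 7 kg.
Tool frame: the origin (TCP) lies midway between the tips of the shut fingers; the grasp point (between the pads) lies 19 mm behind it; x points along the fingers, z is the direction in which the jaws open and shut, and the axes are right-handed (so a half turn about x gives the same grasp; the last joint's range is limited). The gripper opens to 88 mm and grips with 3 to 60 N. Pads are 19 mm wide; open, the fingers measure 130 mm over their backs; the gripper's body (78 mm by 193 mm) begins 47 mm behind the grasp point.
Start: joints at [-54.081, 20.546, 0.682, 0, -70.136, -16.507], TCP at [0.224, -0.637, 0.227] pointing down, gripper open.
Joint ranges: [-176.03, 176.03], [-82.01, 121.73], [-58.28, 71.71], [-173.87, 95.51], [-174.79, -0.11], [-173.66, 173.66]. Speed limits (degrees/s): [136.94, 136.94, 172.46, 180, 180, 180].

INTERFACE

Orientations are given as [roll, pitch, yaw] about the fixed x, y, z axes, in that order (R = Rz(yaw) Ry(pitch) Rx(roll)).
In Python, from plant import get_state, capture, close_job gives the robot as it stands.
- The arm moves only by the tool play_rows, never from a script. Its argument "series" is one flat list of numbers, 4 for each row, row after row: the shift along the tool's x, y, z in m, then the turn about the tool's x in rad. In form: [tx, ty, tz, spin, tx, ty, tz, spin, ...]. A call has exactly 5 rows; each row shifts and turns the commanded pose from where the row before left it, along the tool's axes as they then stand; what a row does not reach is not made up. A row lasts 1/12 s, in which the tool goes at most 41.7 mm and 7.16 degrees, less where a joint would pass 70% of its speed; a pose out of reach is approached as far as the arm can. A call is refused whole if a number of a shift passes 0.0417 or a number of a turn 0.125, either way. A call with a gripper value outside its range is refused whole. "jaw" is the opening in per cent of the stroke, from 0 (shut) to 100 (fully open), set as the call begins (left out, the last holds). The fingers move at their own pace and stop on an object; "squeeze" is the grip in N (left out, the last holds). Time passes only in rows, so rows that do not move let the fingers close, or fill a call up. It gives the time, the measured TCP pose, the force and the opening at its end, in the units of the state.
- get_state(): the state, without advancing time (a new reading comes with each control period).
- capture(name): name is "side" or "top"; returns a dict with "img" (480x640x3 uint8, blue, green, red), "K" (3x3 intrinsics, pixels), "world_from_camera" (4x4, takes a point from camera to world coordinates). Camera axes: x right, y down, z forward; pixel columns grow to the right and rows downward; lengths in m; the calibration is good to about 2 mm. A picture is of the moment at which its call begins. There is no depth.
- close_job(): hands the job in, once; it reports no verdict.
The state is a dict: "time_s": time; "joints": joint angles; "qd": joint speeds; "joint_torque": joint torques, N m; "tcp_pos": TCP position; "eef_rot": TCP orientation; "contact_force": force on the tool from outside, world axes, zero at the start; "moment": the same for the moment, N m; "gripper_width": finger opening in m.
Only numpy, scipy, OpenCV 4.12 (cv2) and the standard library are available. Lean on these libraries where they do the work, as an engineer would, in place of code of your own. Each camera call takes 0.05 s, during which the arm holds its last target.

## Working session

There is one attempt and no reset: what is moved stays moved. The work goes in short steps, Python scripts to look and compute and a tool call to move; the robot and the scene stay as the last step left them, time stands still between calls to the robot, and variables do not carry over. Pictures are saved under pics/ and viewed, and the job is handed in when it is done.

Besides the shell and the picture viewer there is one more tool, called after "Emit:" in YAML: its name, and indented under it one key for each argument. play_rows: Moves the arm, as the interface text tells. Its arguments: {"type":"object","properties":{"series":{"type":"array","items":{"type":"number"}},"jaw":{"type":"number"},"squeeze":{"type":"number"}},"required":["series"]}

```bash
ls; mkdir -p pics
python3 - <<'E'
from plant import *
import cv2
s=get_state();print(s)
for n in("side","top"):
    c=capture(n);cv2.imwrite(f"pics/{n}0.png",c["img"]);print(n,c["K"],c["world_from_camera"])
E
```

```text
pics
{'time_s': 0.0, 'joints': array([-5.40800717e+01,  2.05896628e+01,  6.36265997e-01, -2.06021828e-02,
       -7.01380246e+01, -1.65086746e+01]), 'qd': array([-0.01184442,  0.06958865,  0.09781302, -0.01306332,  0.00630395,
        0.10203471]), 'joint_torque': array([-3.11994211e-05, -5.82718170e+01,  2.93067813e+01,  6.99763834e+00,
        6.82072263e-03, -1.55803073e-04]), 'tcp_pos': array([ 0.22417169, -0.63617528,  0.22566013]), 'eef_rot': array([  4.54886934,  89.90654887, 113.95310792]), 'contact_force': array([ 0.14170156, -0.69927527,  0.14297728]), 'moment': array([ 0.0129324 , -0.01276179, -0.05762732]), 'gripper_width': 0.08740537006666405}
side [[441.55172927   0.         316.36887194]
 [  0.         441.55172927 238.34071989]
 [  0.           0.           1.        ]] [[-0.99820182 -0.04566388  0.03883206  0.51132279]
 [-0.05874417  0.61632609 -0.78529693  0.87803848]
 [ 0.01192649 -0.78616599 -0.61790032  0.84860161]
 [ 0.          0.          0.          1.        ]]
top [[509.14959607   0.         318.85640056]
 [  0.         509.14959607 237.90788365]
 [  0.           0.           1.        ]] [[-0.01998847 -0.99748636  0.06798102  0.45466932]
 [-0.99979128  0.0202294   0.00285749 -0.01510847]
 [-0.00422552 -0.06790972 -0.99768252  1.45714869]
 [ 0.          0.          0.          1.        ]]
```

View pics/side0.png

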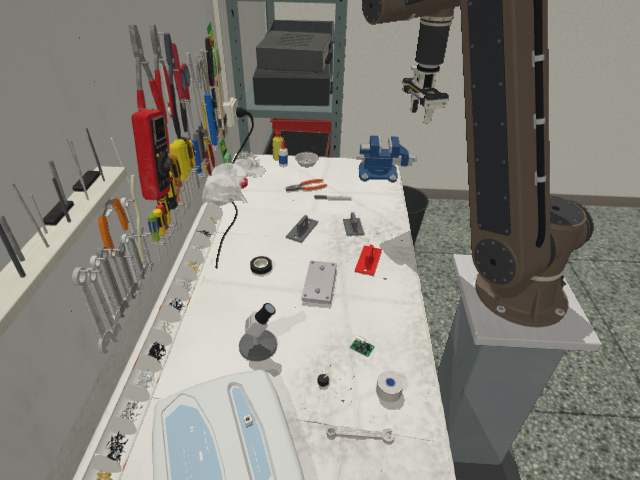

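View pics/top0.png

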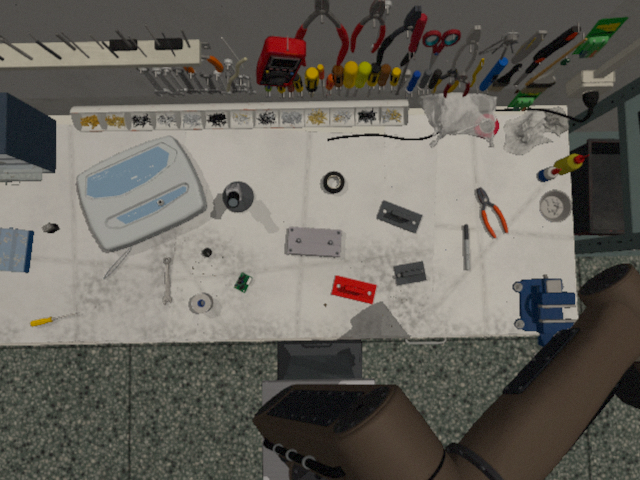

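Two dark steel brackets are in the top view, at (400,216) and (410,273), and a red decoy is at (354,290). The one at (400,216) looks longer. I'll measure both and check a crop.

```bash
cat > h.py <<'E'
import numpy as np,cv2
def ray(c,u,v):
    T=c["world_from_camera"];d=T[:3,:3]@np.linalg.inv(c["K"])@np.array([u,v,1.]);return T[:3,3],d/np.linalg.norm(d)
def onz(c,u,v,z):
    o,d=ray(c,u,v);return o+d*(z-o[2])/d[2]
def tri(rs):
    A=np.zeros((3,3));b=np.zeros(3)
    for o,d in rs:
        P=np.eye(3)-np.outer(d,d);A+=P;b+=P@o
    x=np.linalg.solve(A,b);return x,[np.linalg.norm((np.eye(3)-np.outer(d,d))@(x-o)) for o,d in rs]
def proj(c,p):
    T=c["world_from_camera"];q=c["K"]@(T[:3,:3].T@(np.asarray(p)-T[:3,3]));return q[:2]/q[2]
E
python3 - <<'E'
from plant import *
from h import *
c=capture("top");im=c["img"];s=capture("side");
g=cv2.cvtColor(im,cv2.COLOR_BGR2GRAY);hsv=cv2.cvtColor(im,cv2.COLOR_BGR2HSV)
for name,(x0,y0,x1,y1),lo,hi,z in [("long",(372,195,428,237),0,110,.006),("short",(388,256,432,290),0,110,.006),("gauge",(278,220,350,264),0,165,.02)]:
    m=np.zeros_like(g);m[y0:y1,x0:x1]=((g[y0:y1,x0:x1]<=hi)*255)
    cs,_=cv2.findContours(m,cv2.RETR_EXTERNAL,cv2.CHAIN_APPROX_NONE);k=max(cs,key=cv2.contourArea)
    P=np.array([onz(c,u,v,z)[:2] for u,v in k[:,0]],np.float32);r=cv2.minAreaRect(P);print(name,cv2.contourArea(k),r,cv2.minAreaRect(k))
    print(cv2.boxPoints(r).round(4).tolist())
a=cv2.resize(im[190:310,280:440],None,fx=5,fy=5,interpolation=cv2.INTER_CUBIC);cv2.imwrite("pics/c_top.png",a)
i2=s["img"]
a=cv2.resize(i2[200:370,230:400],None,fx=3.5,fy=3.5,interpolation=cv2.INTER_CUBIC);cv2.imwrite("pics/c_side.png",a)
a=cv2.resize(im[160:240,190:290],None,fx=7,fy=7,interpolation=cv2.INTER_CUBIC);cv2.imwrite("pics/c_cam.png",a)
E
```

```text
long 776.0 ((0.6105435490608215, -0.24084150791168213), (0.1212993860244751, 0.056781474500894547), 67.5698471069336) ((398.75262451171875, 216.4433135986328), (42.50312042236328, 19.67205238342285), 21.037511825561523)
[[0.5612000226974487, -0.28610000014305115], [0.6136000156402588, -0.3077000081539154], [0.6599000096321106, -0.1956000030040741], [0.6074000000953674, -0.17389999330043793]]
short 553.0 ((0.4484706521034241, -0.2638123333454132), (0.055619336664676666, 0.09122604876756668), 8.676636695861816) ((408.6302490234375, 272.99908447265625), (19.661401748657227, 32.169307708740234), 80.13418579101562)
[[0.4140999913215637, -0.22290000319480896], [0.4278999865055084, -0.31310001015663147], [0.4828000068664551, -0.30469998717308044], [0.4690999984741211, -0.21449999511241913]]
gauge 2153.5 ((0.5427628755569458, -0.0027160421013832092), (0.18651969730854034, 0.12184131890535355), 88.8501205444336) ((316.0, 241.5), (43.0, 66.0), 90.0)
[[0.47999998927116394, -0.09470000118017197], [0.6018000245094299, -0.09719999879598618], [0.6054999828338623, 0.0892999991774559], [0.4837000072002411, 0.0917000025510788]]
```

View pics/c_top.png

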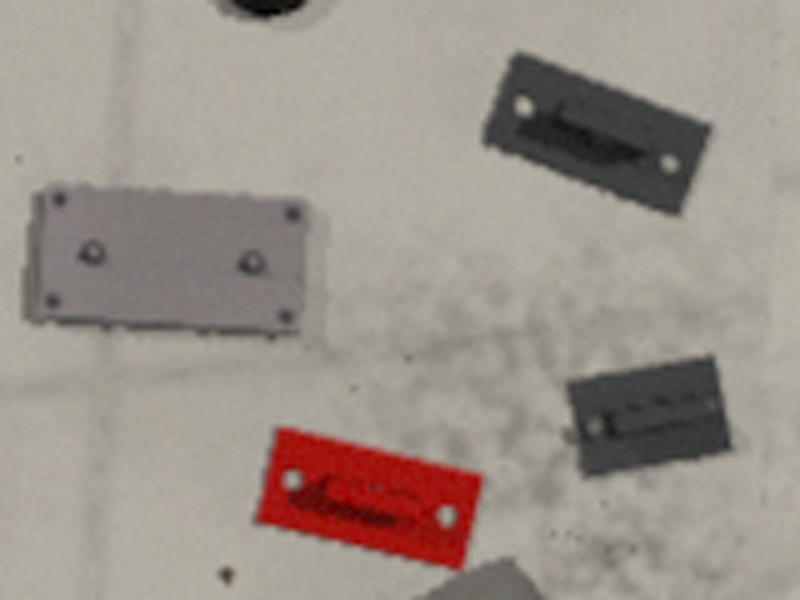

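View pics/c_side.png

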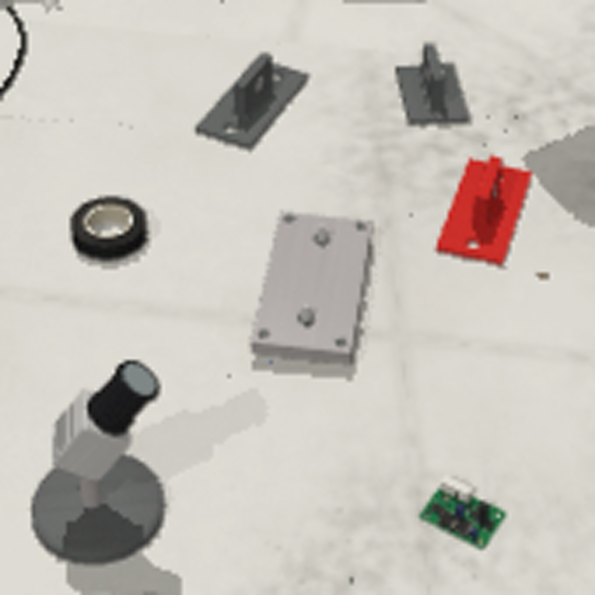

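View pics/c_cam.png

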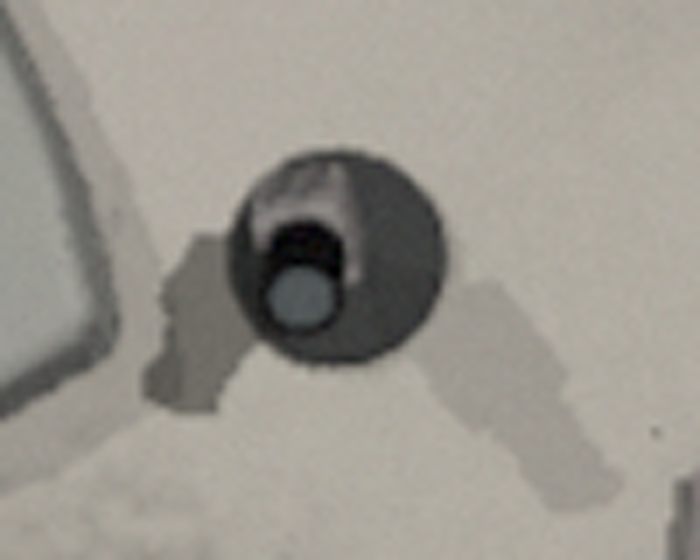

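The bracket at (400,216) measures 121 x 57 mm, which matches the 120 x 56 mm foot. The dark one at (410,273) is about 88 mm and the third is red, so (400,216) is the target. Next I'll refine the gauge and camera poses.

Run:
```python
from plant import *
from h import *
c=capture("top");im=c["img"];s=capture("side");si=s["img"]
# gauge: purple-ish tint r-? 
for p in [(300,235),(316,245),(360,250),(280,200),(283,240)]: print(p,im[p[1],p[0]])
d=im[:,:,0].astype(int)-im[:,:,1].astype(int)
m=np.zeros(d.shape,np.uint8);m[215:270,275:355]=(d[215:270,275:355]>-2)*255
m=cv2.morphologyEx(m,cv2.MORPH_CLOSE,np.ones((3,3)));m=cv2.morphologyEx(m,cv2.MORPH_OPEN,np.ones((5,5)))
cs,_=cv2.findContours(m,cv2.RETR_EXTERNAL,cv2.CHAIN_APPROX_NONE);k=max(cs,key=cv2.contourArea)
P=np.array([onz(c,u,v,.02)[:2] for u,v in k[:,0]],np.float32);r=cv2.minAreaRect(P);print("gauge",r,cv2.boxPoints(r).round(4).tolist())
v=cv2.resize(im[215:270,275:355],None,fx=10,fy=10,interpolation=cv2.INTER_CUBIC);cv2.imwrite("pics/g_top.png",v)
v=cv2.resize(si[255:310,290:350],None,fx=10,fy=10,interpolation=cv2.INTER_CUBIC);cv2.imwrite("pics/g_side.png",v)
v=cv2.resize(si[290:370,230:290],None,fx=8,fy=7.5,interpolation=cv2.INTER_CUBIC);cv2.imwrite("pics/cam_side.png",v)
for u,w in [(333,182)]: print("tape",onz(c,u,w,.018))
print("gap foot centre",onz(c,190+338/7,160+257/7,.004))
l=(190+301/7-.43,160+296/7-.43); ls=(230+140/3.5,200+380/3.5)
print("lens",tri([ray(c,*l),ray(s,*ls)]))
# foot disc
g=cv2.cvtColor(im,cv2.COLOR_BGR2GRAY)
```

```text
(300, 235) [122 124 132]
(316, 245) [121 122 129]
(360, 250) [144 153 159]
(280, 200) [164 174 176]
(283, 240) [158 166 172]
gauge ((0.5426785349845886, 0.002934791147708893), (0.14595554769039154, 0.07351940870285034), 85.45560455322266) [[0.5002999901771545, -0.06689999997615814], [0.5734999775886536, -0.07270000129938126], [0.585099995136261, 0.07280000299215317], [0.5117999911308289, 0.07859999686479568]]
tape [ 0.71181883 -0.05454333  0.018     ]
gap foot centre [0.67721347 0.21855349 0.004     ]
lens (array([0.64485635, 0.21449381, 0.12365696]), [np.float64(0.0006580540301816376), np.float64(0.0006580540301815135)])
```

View pics/g_top.png

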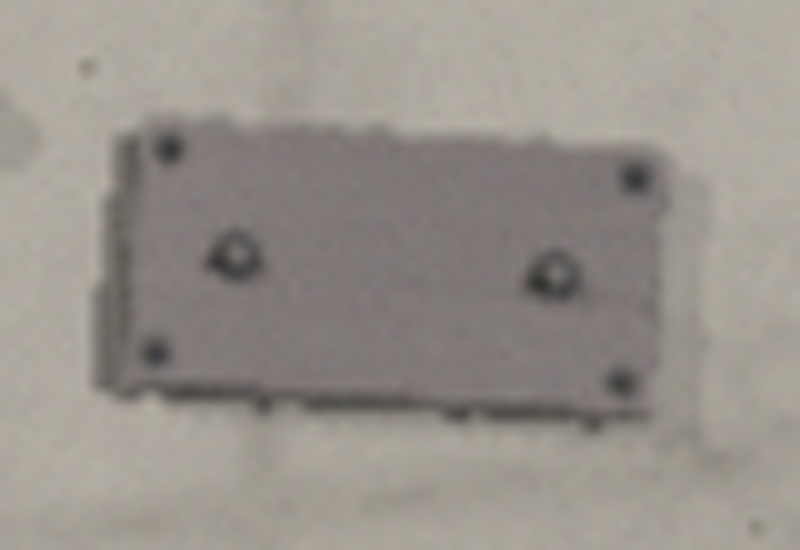

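View pics/g_side.png

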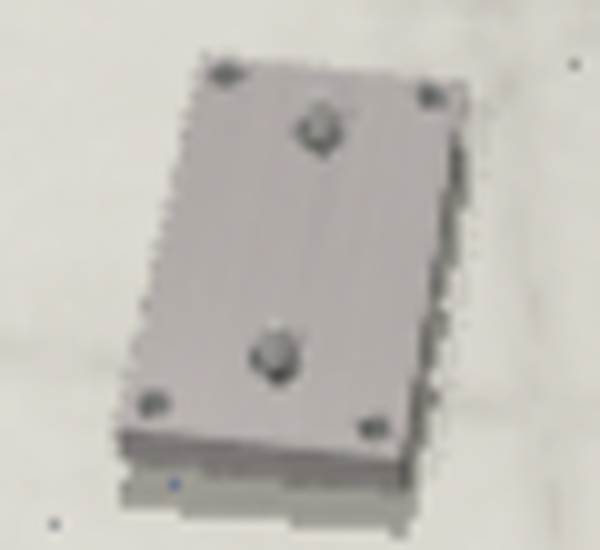

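View pics/cam_side.png

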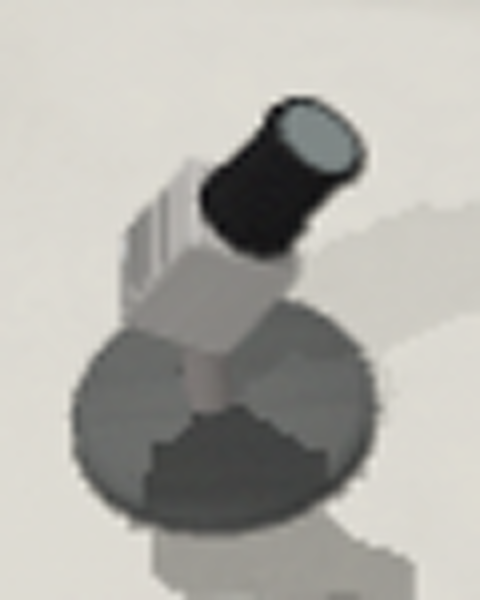

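Run:
```python
from plant import *
from h import *
c=capture("top");im=c["img"];s=capture("side")
T=[(275+(x+.5)/10-.5,215+(y+.5)/10-.5) for x,y in [(170,150),(635,179),(157,353),(621,383)]]
S=[(290+(x+.5)/10-.5,255+(y+.5)/10-.5) for x,y in [(432,97),(226,74),(374,429),(154,404)]]
for cc,L in((c,T),(s,S)):
    P=np.array([onz(cc,u,v,.02) for u,v in L]);r=cv2.minAreaRect(P[:,:2].astype(np.float32));print(P.mean(0),r);print(P[:,:2].round(4).tolist())
pt=[tri([ray(c,275+(a+.5)/10-.5,215+(b+.5)/10-.5),ray(s,290+(d+.5)/10-.5,255+(e+.5)/10-.5)]) for a,b,d,e in [(240,254,277,345),(556,275,320,122)]]
print(pt)
l=(190+(301.5)/7-.5,160+(296)/7-.5); ls=(230+320.5/8-.5,290+138.5/7.5-.5)
x,e=tri([ray(c,*l),ray(s,*ls)]);print("lens",x,e)
g=cv2.cvtColor(im,cv2.COLOR_BGR2GRAY)
f=onz(c,190+338.5/7-.5,160+257.5/7-.5,.005);fs=onz(s,230+226/8-.5,290+417/7.5-.5,.005);print("foot",f,fs)
d=x-f;print(np.degrees(np.arctan2(d[1],d[0])),d)
```

```text
[0.54364835 0.00259321 0.02      ] ((0.5435783863067627, 0.0025215372443199158), (0.1319543719291687, 0.05790959298610687), 85.25501251220703)
[[0.5779, 0.0659], [0.567, -0.0656], [0.5204, 0.0705], [0.5093, -0.0604]]
[0.54492222 0.00271222 0.02      ] ((0.5451937913894653, 0.0025520622730255127), (0.1319989114999771, 0.05901968851685524), 85.11730194091797)
[[0.5102, -0.0601], [0.569, -0.0657], [0.5214, 0.0708], [0.5791, 0.0658]]
[(array([0.54788849, 0.04636318, 0.02443976]), [np.float64(0.00020562218039702336), np.float64(0.00020562218039680253)]), (array([ 0.54056094, -0.04261706,  0.02410579]), [np.float64(0.0005928098471302507), np.float64(0.0005928098471301962)])]
lens [0.64530097 0.21425002 0.12521161] [np.float64(0.0001812827641255611), np.float64(0.000181282764125602)]
foot [0.67832835 0.21961466 0.005     ] [0.67837195 0.22313305 0.005     ]
-170.7740176488528 [-0.03302738 -0.00536464  0.12021161]
```

Run:
```python
from plant import *
from h import *
c=capture("top");im=c["img"];s=capture("side");si=s["img"]
g=cv2.cvtColor(im,cv2.COLOR_BGR2GRAY);gs=cv2.cvtColor(si,cv2.COLOR_BGR2GRAY)
def foot(cc,g,box,thr):
    x0,y0,x1,y1=box;m=np.zeros_like(g);m[y0:y1,x0:x1]=(g[y0:y1,x0:x1]<thr)*255
    cs,_=cv2.findContours(m,cv2.RETR_EXTERNAL,cv2.CHAIN_APPROX_NONE);k=max(cs,key=cv2.contourArea)
    h=cv2.convexHull(k);P=np.array([onz(cc,u,v,.004)[:2] for u,v in k[:,0]]);
    return P,k
P,k=foot(c,g,(215,175,256,216),100)
print("top",cv2.minEnclosingCircle(P.astype(np.float32)),len(P))
# axis barrel
x=np.array([.6453,.2143,.1252])
lens_s=(230+320.5/8-.5,290+138.5/7.5-.5)
for off in [(-63/8,82/7.5),(-60/8,82/7.5),(-66/8,82/7.5)]:
    n=np.cross(ray(s,*lens_s)[1],ray(s,lens_s[0]+off[0],lens_s[1]+off[1])[1]);n/=np.linalg.norm(n)
    ys=np.radians(np.arange(120,260,.25));D=np.c_[np.cos(np.radians(55))*np.cos(ys),np.cos(np.radians(55))*np.sin(ys),np.full_like(ys,np.sin(np.radians(55)))]
    r=abs(D@n);print(off,np.degrees(ys[r.argsort()[:2]]),r.min())
for a in (180,190,195,200):
    a_=np.radians(a);d=np.array([np.cos(np.radians(55))*np.cos(a_),np.cos(np.radians(55))*np.sin(a_),np.sin(np.radians(55))])
    def zm(cc,o,f,p):q=proj(cc,p);return ((q+.5-o)*f-.5).round(0)
    b=x-.038*d;e=x-.08*d
    print(a,"top",[zm(c,(190,160),7,p) for p in (x,b,e)],"side",[zm(s,(230,290),np.array([8,7.5]),p) for p in (x,b,e)])
```

```text
top ((0.6770458817481995, 0.22124738991260529), 0.04581737145781517) 86
(-7.875, 10.933333333333334) [203.75 204.  ] 0.000713716434384463
(-7.5, 10.933333333333334) [207.   207.25] 4.8338881675971615e-05
(-8.25, 10.933333333333334) [200.75 200.5 ] 6.324391554900967e-05
180 top [array([301., 296.]), array([314., 251.]), array([329., 204.])] side [array([319., 138.]), array([248., 206.]), array([173., 277.])]
190 top [array([301., 296.]), array([305., 252.]), array([309., 206.])] side [array([319., 138.]), array([247., 215.]), array([170., 298.])]
195 top [array([301., 296.]), array([300., 253.]), array([299., 208.])] side [array([319., 138.]), array([248., 220.]), array([171., 308.])]
200 top [array([301., 296.]), array([295., 255.]), array([289., 212.])] side [array([319., 138.]), array([249., 225.]), array([173., 318.])]
```

Run:
```python
import cv2
im=cv2.imread("pics/top0.png");cv2.imwrite("pics/cam_top2.png",cv2.resize(im[178:216,218:258],None,fx=15,fy=15,interpolation=cv2.INTER_CUBIC))
```

```text
(no output)
```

View pics/cam_top2.png

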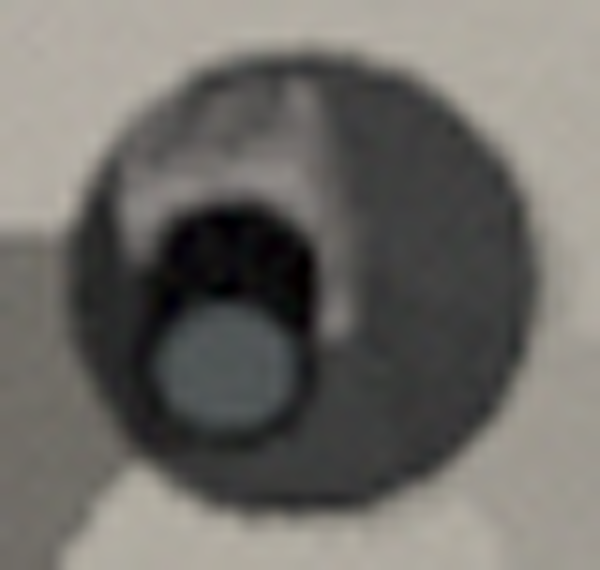

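```bash
cat >> h.py <<'E'
from scipy.spatial.transform import Rotation as Ro
def tool(st): return Ro.from_euler('xyz',st["eef_rot"],degrees=True).as_matrix()
def plan(st,tgt,zaz):
    """target TCP, azimuth of tool z (mod 180) -> spin rad, and shift in tool axes now / after spin"""
    R=tool(st);z=R[:,2];a=np.degrees(np.arctan2(z[1],z[0]));dz=(zaz-a+90)%180-90
    sp=-np.radians(dz)
    d=np.array(tgt)-st["tcp_pos"];R2=R@Ro.from_rotvec([sp,0,0]).as_matrix()
    print("t",round(st["time_s"],2),"tcp",st["tcp_pos"].round(4),"ztool az",a.round(2),"tilt",np.degrees(np.arccos(-R[2,0])).round(2),"W",round(st["gripper_width"],4),"F",st["contact_force"].round(1))
    print("spin",sp.round(4),"shift now",(R.T@d).round(4),"after spin",(R2.T@d).round(4),"j",st["joints"].round(1))
E
python3 - <<'E'
from plant import *
from h import *
s=get_state();plan(s,(.6105,-.2408,.12),67.57);print(tool(s).round(3))
E
```

```text
t 0.5 tcp [ 0.2243 -0.6366  0.2265] ztool az 109.41 tilt 0.0 W 0.0875 F [ 0.1 -0.6 -0.3]
spin 0.7303 shift now [ 0.1065 -0.4958  0.2449] after spin [ 0.1065 -0.2059  0.5132] j [-54.1  20.5   0.7  -0.  -70.1 -16.5]
[[ 0.    -0.943 -0.332]
 [ 0.    -0.332  0.943]
 [-1.    -0.     0.   ]]
```

Emit:
play_rows:
  series: [0,0,0,0.122,0,0,0,0.122,0,0,0,0.122,0,0,0,0.122,0,0,0,0.122]
  jaw: 100
  squeeze: 15

```text
time_s: 0.92
tcp_pos: [0.2243, -0.6366, 0.2266]
eef_rot: [-124.9, 90.0, -50.7]
contact_force: [-0.0, 0.2, -0.2]
gripper_width: 0.0878
```

Emit:
play_rows:
  series: [0,-0.01,0.02,0.12,0,-0.014,0.035,0,0,-0.014,0.035,0,0,-0.014,0.035,0,0,-0.014,0.035,0]

```text
time_s: 1.33
tcp_pos: [0.3452, -0.5108, 0.2267]
eef_rot: [-107.7, 90.0, -40.2]
contact_force: [0.7, -0.2, 0.7]
gripper_width: 0.0876
```

Emit:
play_rows:
  series: [0,-0.014,0.035,0,0,-0.014,0.035,0,0,-0.014,0.035,0,0,-0.014,0.035,0,0,-0.014,0.035,0]

```text
time_s: 1.75
tcp_pos: [0.477, -0.3753, 0.2269]
eef_rot: [-88.4, 90.0, -20.8]
contact_force: [0.9, 0.4, -0.4]
gripper_width: 0.0875
```

Run:
```python
from plant import *
from h import *
s=get_state();plan(s,(.6105,-.2408,.12),67.57)
```

```text
t 1.75 tcp [ 0.477  -0.3753  0.2269] ztool az 67.59 tilt 0.04 W 0.0875 F [ 0.9  0.4 -0.4]
spin 0.0004 shift now [ 0.107  -0.0721  0.1752] after spin [ 0.107  -0.072   0.1753] j [-19.8  14.2  -8.3   0.  -67.5 -92.6]
```

Emit:
play_rows:
  series: [0.02,-0.0144,0.035,0,0.02,-0.0144,0.035,0,0.02,-0.0144,0.035,0,0.02,-0.0144,0.035,0,0.02,-0.0144,0.035,0]

```text
time_s: 2.17
tcp_pos: [0.6068, -0.2446, 0.1287]
eef_rot: [-77.4, 90.0, -9.8]
contact_force: [-0.4, -0.1, 0.4]
gripper_width: 0.0877
```

Run:
```python
from plant import *
from h import *
s=get_state();plan(s,(.6105,-.2408,.018),67.57)
c=capture("side");cv2.imwrite("pics/s1.png",cv2.resize(c["img"][110:270,230:400],None,fx=3.5,fy=3.5,interpolation=cv2.INTER_CUBIC))
c=capture("top");cv2.imwrite("pics/t1.png",cv2.resize(c["img"][150:300,330:480],None,fx=3.9,fy=3.9,interpolation=cv2.INTER_CUBIC))
```

```text
t 2.17 tcp [ 0.6068 -0.2446  0.1287] ztool az 67.59 tilt 0.05 W 0.0877 F [-0.4 -0.1  0.4]
spin 0.0004 shift now [ 0.1107 -0.0019  0.0049] after spin [ 0.1107 -0.0019  0.0049] j [  -4.9   22.8   -9.4    0.   -57.8 -107.5]
```

View pics/s1.png

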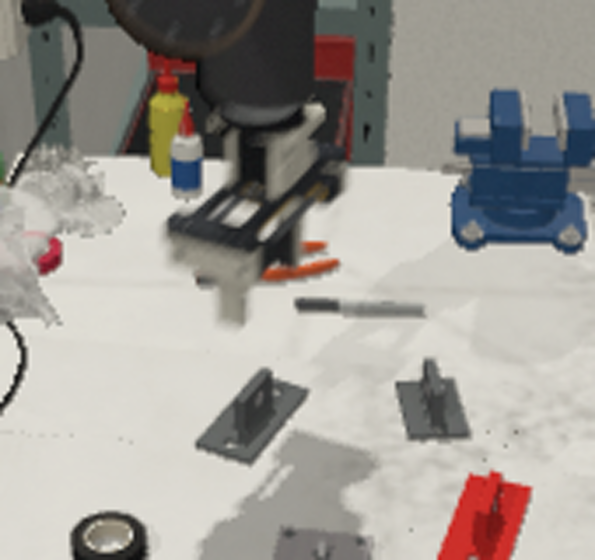

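View pics/t1.png

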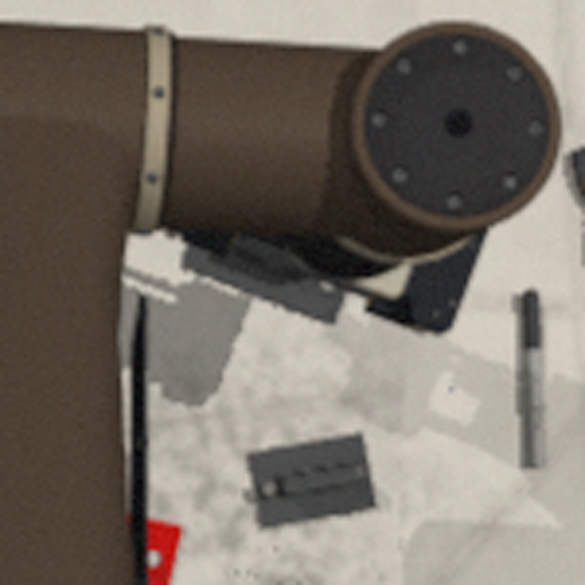

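Emit:
play_rows:
  series: [0.01,0,0,-0.1208,0.01,0,0,-0.1208,0.01,0,0,-0.1208,0,0,0,-0.1208,0,0,0,-0.1208]

```text
time_s: 2.68
tcp_pos: [0.605, -0.2463, 0.0986]
eef_rot: [71.9, 89.9, 174.4]
contact_force: [0.1, 0.4, -0.3]
gripper_width: 0.0877
```

Emit:
play_rows:
  series: [0,0,0,-0.1208,0,0,0,-0.1208,0,0,0,-0.1208,0,0,0,-0.1208,0,0,0,-0.1208]

```text
time_s: 3.1
tcp_pos: [0.6056, -0.2465, 0.0996]
eef_rot: [-151.2, 90.0, -14.1]
contact_force: [-0.1, -0.2, -0.8]
gripper_width: 0.0874
```

Emit:
play_rows:
  series: [0,0,0,-0.1208,0,0,0,-0.1208,0,0,0,-0.1208,0,0,0,0,0,0,0,0]

```text
time_s: 3.52
tcp_pos: [0.6056, -0.2464, 0.0995]
eef_rot: [-165.6, 90.0, -8.2]
contact_force: [0.1, -0.0, -0.4]
gripper_width: 0.0872
```

Run:
```python
from plant import *
from h import *
s=get_state();plan(s,(.6105,-.2408,.018),67.57+90)
```

```text
t 3.52 tcp [ 0.6056 -0.2464  0.0995] ztool az 157.33 tilt 0.02 W 0.0872 F [ 0.1 -0.  -0.4]
spin -0.0041 shift now [ 0.0815 -0.007  -0.0023] after spin [ 0.0815 -0.007  -0.0024] j [ -5.1  24.3 -11.2   0.  -54.4 -17.6]
```

Emit:
play_rows:
  series: [0.02,-0.004,-0.0012,-0.004,0.02,-0.003,-0.0012,0,0.02,0,0,0,0.014,0,0,0,0.006,0,0,0]

```text
time_s: 3.93
tcp_pos: [0.6091, -0.2404, 0.017]
eef_rot: [11.5, 89.8, 169.1]
contact_force: [-0.1, 0.2, 0.4]
gripper_width: 0.0875
```

Emit:
play_rows:
  series: [0,0,0,0,0,0,0,0,0,0,0,0,0,0,0,0,0,0,0,0]
  jaw: 0
  squeeze: 5

```text
time_s: 4.35
tcp_pos: [0.6111, -0.2407, 0.0203]
eef_rot: [-166.2, 89.9, -8.4]
contact_force: [0.5, -0.2, 0.2]
gripper_width: 0.0596
```

Emit:
play_rows:
  series: [0,0,0,0,0,0,0,0,0,0,0,0,0,0,0,0,0,0,0,0]

```text
time_s: 4.77
tcp_pos: [0.6105, -0.2405, 0.0192]
eef_rot: [-75.5, 90.0, 82.3]
contact_force: [-0.2, 0.6, -0.4]
gripper_width: 0.0265
```

Run:
```python
from plant import *
from h import *
s=get_state();plan(s,(.6105,-.2408,.018),67.57+90)
c=capture("side");cv2.imwrite("pics/s2.png",cv2.resize(c["img"][150:270,270:370],None,fx=5,fy=5,interpolation=cv2.INTER_CUBIC))
```

```text
t 4.77 tcp [ 0.6105 -0.2405  0.0192] ztool az 157.79 tilt 0.0 W 0.0265 F [-0.2  0.6 -0.4]
spin 0.0039 shift now [ 0.0012  0.0002 -0.0001] after spin [ 0.0012  0.0002 -0.0001] j [ -4.5  29.6 -14.9  -0.  -45.5 -17.7]
```

View pics/s2.png

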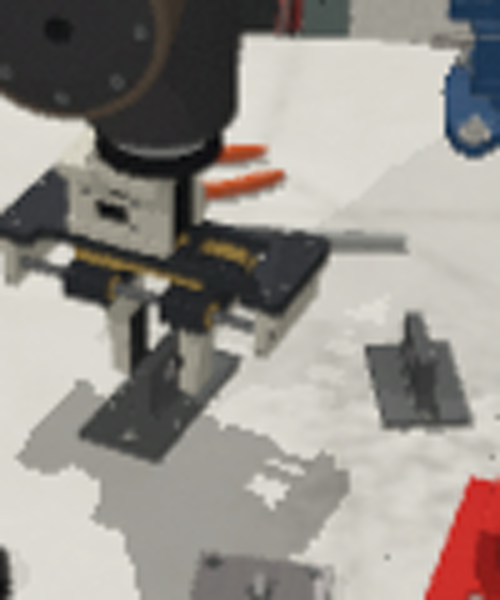

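The fingers are closing on either side of the web to centre it, at about 80 mm/s.

Emit:
play_rows:
  series: [0,0,0,0,0,0,0,0,0,0,0,0,0,0,0,0,0,0,0,0]

```text
time_s: 5.23
tcp_pos: [0.6106, -0.2406, 0.0192]
eef_rot: [-178.4, 90.0, -20.6]
contact_force: [0.4, -0.4, -1.4]
gripper_width: 0.0121
```

Run:
```python
from plant import *
from h import *
s=get_state();plan(s,(.6105,-.2408,.018),67.57+90)
```

```text
t 5.23 tcp [ 0.6106 -0.2406  0.0192] ztool az 157.8 tilt 0.0 W 0.0121 F [ 0.4 -0.4 -1.4]
spin 0.0039 shift now [ 0.0012  0.0002 -0.    ] after spin [ 0.0012  0.0002 -0.    ] j [ -4.5  29.6 -14.9   0.  -45.5 -17.7]
```

Emit:
play_rows:
  series: [0,0,0,0,0,0,0,0,0,0,0,0,0,0,0,0,0,0,0,0]
  jaw: 100

```text
time_s: 5.65
tcp_pos: [0.6105, -0.2405, 0.0192]
eef_rot: [18.8, 90.0, 176.6]
contact_force: [-0.9, -0.2, -0.4]
gripper_width: 0.0394
```

Emit:
play_rows:
  series: [0,0,0,0,0,0,0,0,0,0,0,0,0,0,0,0,0,0,0,0]

```text
time_s: 6.07
tcp_pos: [0.6105, -0.2406, 0.0192]
eef_rot: [-160.1, 90.0, -2.3]
contact_force: [0.4, 0.9, -0.0]
gripper_width: 0.0732
```

Run:
```python
from plant import *
from h import *
s=get_state();plan(s,(.6105,-.2408,.018),67.57+90)
```

```text
t 6.07 tcp [ 0.6105 -0.2406  0.0192] ztool az 157.79 tilt 0.0 W 0.0732 F [ 0.4  0.9 -0. ]
spin 0.0038 shift now [ 0.0012  0.0002 -0.0001] after spin [ 0.0012  0.0002 -0.0001] j [ -4.5  29.6 -14.9  -0.  -45.5 -17.7]
```

Emit:
play_rows:
  series: [0,0,0,0.1208,0,0,0,0.1208,0,0,0,0.1208,0,0,0,0.1208,0,0,0,0.1208]

```text
time_s: 6.48
tcp_pos: [0.6105, -0.2406, 0.0192]
eef_rot: [-95.7, 90.0, 27.1]
contact_force: [-0.3, -0.4, -1.0]
gripper_width: 0.0873
```

Emit:
play_rows:
  series: [0,0,0,0.1208,0,0,0,0.1208,0,0,0,0.1208,0,0,0,0.1208,0,0,0,0.1208]

```text
time_s: 6.9
tcp_pos: [0.6105, -0.2405, 0.0192]
eef_rot: [83.7, 90.0, 171.9]
contact_force: [-0.1, -0.2, 0.4]
gripper_width: 0.0873
```

Emit:
play_rows:
  series: [0,0,0,0.1208,0,0,0,0.1208,0,0,0,0.1208,0,0,0,0,0,0,0,0]

```text
time_s: 7.32
tcp_pos: [0.6105, -0.2406, 0.0192]
eef_rot: [-91.8, 90.0, -23.8]
contact_force: [-0.2, -0.5, 0.9]
gripper_width: 0.088
```

Run:
```python
from plant import *
from h import *
s=get_state();plan(s,(.6105,-.2406,.019),67.8)
```

```text
t 7.32 tcp [ 0.6105 -0.2406  0.0192] ztool az 68.03 tilt 0.0 W 0.088 F [-0.2 -0.5  0.9]
spin 0.0041 shift now [ 0.0002  0.     -0.    ] after spin [ 0.0002  0.     -0.    ] j [  -4.5   29.6  -14.9    0.   -45.5 -107.5]
```

Now I pinch lengthwise, across the 56 mm web. The moves can't tilt the tool, so I'll need to pivot the bracket about this axis later.

Emit:
play_rows:
  series: [0,0,0,0,0,0,0,0,0,0,0,0,0,0,0,0,0,0,0,0]
  jaw: 0
  squeeze: 20

```text
time_s: 7.73
tcp_pos: [0.6105, -0.2406, 0.0192]
eef_rot: [-57.5, 90.0, 10.4]
contact_force: [0.1, 0.5, 0.6]
gripper_width: 0.0597
```

Emit:
play_rows:
  series: [0,0,0,0,0,0,0,0,0,0,0,0,0,0,0,0,0,0,0,0]

```text
time_s: 8.15
tcp_pos: [0.6105, -0.2406, 0.0192]
eef_rot: [178.5, 90.0, -113.7]
contact_force: [-0.3, -0.6, -0.1]
gripper_width: 0.0557
```

Emit:
play_rows:
  series: [-0.01,0,0,0,-0.02,0,0,0,-0.02,0,0,0,-0.02,0,0,0,-0.01,0,0,0]

```text
time_s: 8.57
tcp_pos: [0.6116, -0.2408, 0.1025]
eef_rot: [-81.2, 89.8, -13.4]
contact_force: [0.5, 0.6, -1.3]
gripper_width: 0.0555
```

Run:
```python
from plant import *
from h import *
s=get_state();plan(s,(.5442,.0024,.10),85.2)
c=capture("side");cv2.imwrite("pics/s3.png",cv2.resize(c["img"][150:270,250:370],None,fx=5,fy=5,interpolation=cv2.INTER_CUBIC))
```

```text
t 8.57 tcp [ 0.6116 -0.2408  0.1025] ztool az 67.84 tilt 0.19 W 0.0555 F [ 0.5  0.6 -1.3]
spin -0.3031 shift now [0.0021 0.1542 0.1998] after spin [0.0021 0.0876 0.2367] j [  -4.5   24.3  -10.7    0.   -54.7 -107.7]
```

View pics/s3.png

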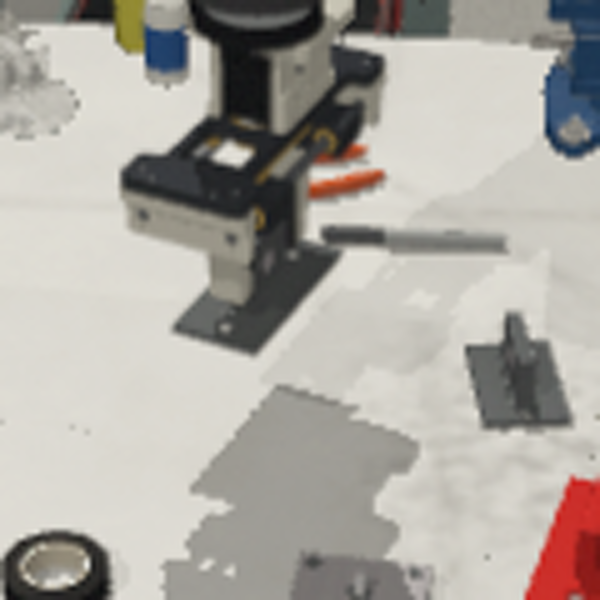

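Emit:
play_rows:
  series: [0,0,0,-0.101,0,0,0,-0.101,0,0,0,-0.101,0,0.0125,0.0338,0,0,0.0125,0.0338,0]

```text
time_s: 9.03
tcp_pos: [0.5904, -0.1715, 0.0978]
eef_rot: [88.2, 89.9, 173.2]
contact_force: [0.3, 2.4, -1.8]
gripper_width: 0.0556
```

Emit:
play_rows:
  series: [0,0.0125,0.0338,0,0,0.0125,0.0338,0,0,0.0125,0.0338,0,0,0.0125,0.0338,0,0,0.0125,0.0338,0]

```text
time_s: 9.45
tcp_pos: [0.542, 0.004, 0.0986]
eef_rot: [93.7, 90.0, 178.9]
contact_force: [0.8, 0.9, -1.2]
gripper_width: 0.0559
```

Emit:
play_rows:
  series: [0.01,0,0,0,0.01,0,0,0,0,0,0,0,0,0,0,0,0,0,0,0]

```text
time_s: 9.87
tcp_pos: [0.5433, 0.0015, 0.0789]
eef_rot: [124.4, 89.9, -150.5]
contact_force: [0.7, -0.4, -1.8]
gripper_width: 0.0558
```

Run:
```python
from plant import *
from h import *
s=get_state();plan(s,(.5442,.0024,.060),85.2)
c=capture("side");cv2.imwrite("pics/s4f.png",c["img"]);cv2.imwrite("pics/s4.png",cv2.resize(c["img"][200:320,260:380],None,fx=5,fy=5,interpolation=cv2.INTER_CUBIC))
```

```text
t 9.87 tcp [0.5433 0.0015 0.0789] ztool az 85.1 tilt 0.05 W 0.0558 F [ 0.7 -0.4 -1.8]
spin -0.0018 shift now [ 0.0189 -0.0008  0.001 ] after spin [ 0.0189 -0.0008  0.001 ] j [  20.8   16.6  -26.8    0.   -46.7 -115.8]
```

View pics/s4.png

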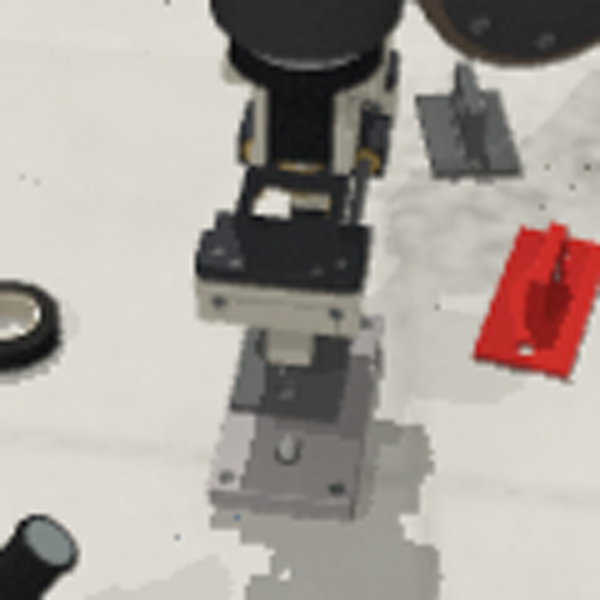

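Run:
```python
from plant import *
from h import *
s=get_state();c=capture("side")
def P(o,az,lx,ly,z):
    a=np.radians(az);return (o[0]+lx*np.sin(a)+ly*np.cos(a),o[1]-lx*np.cos(a)+ly*np.sin(a),z)
zm=lambda p:((proj(c,p)+.5-(260,200))*5-.5).round(0)
t=s["tcp_pos"];zb=t[2]-.0192
for ly in(60,):
  for lx in(-28,28): print("corner top",lx,zm(P(t,85.1,lx/1e3,ly/1e3,zb+.006)),"bot",zm(P(t,85.1,lx/1e3,ly/1e3,zb)))
print("hole",zm(P(t,85.1,0,.045,zb+.006)))
g=(.5442,.0024)
print("pin tip",zm(P(g,85.2,0,.045,.034)),zm(P(g,85.2,0,.045,.02)))
for lx,ly in((-29,66),(29,66),): print("screw",zm(P(g,85.2,lx/1e3,ly/1e3,.02)))
cv2.imwrite("pics/s5.png",cv2.resize(c["img"][264:304,292:342],None,fx=15,fy=15,interpolation=cv2.INTER_CUBIC))
```

```text
corner top -28 [341. 416.] bot [341. 424.]
corner top 28 [233. 404.] bot [233. 412.]
hole [291. 390.]
pin tip [289. 435.] [288. 454.]
screw [338. 489.]
screw [228. 477.]
```

View pics/s5.png

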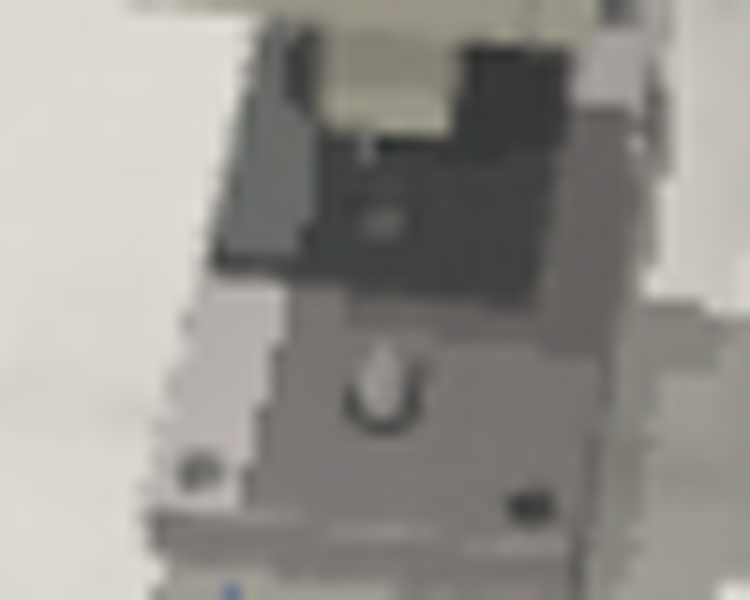

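Emit:
play_rows:
  series: [0.008,0,0.0006,0,0.008,0,0,0,0.006,0,0,0,0.004,0,0,0,0.002,0,0,0]
  squeeze: 12

```text
time_s: 10.38
tcp_pos: [0.5427, 0.0029, 0.0501]
eef_rot: [112.6, 89.9, -162.3]
contact_force: [0.4, -0.4, -1.9]
gripper_width: 0.0561
```

Emit:
play_rows:
  series: [0.001,0,0,0,0.001,0,0,0,0.001,0,0,0,0.001,0,0,0,0.001,0,0,0]

```text
time_s: 10.8
tcp_pos: [0.5434, 0.0033, 0.0464]
eef_rot: [-62.7, 90.0, 22.4]
contact_force: [-0.9, 0.2, -1.2]
gripper_width: 0.0559
```

Run:
```python
from plant import *
from h import *
s=get_state();plan(s,(.5442,.0024,.0392),85.2)
c=capture("side");cv2.imwrite("pics/s6.png",cv2.resize(c["img"][244:314,282:352],None,fx=8,fy=8,interpolation=cv2.INTER_CUBIC))
```

```text
t 10.8 tcp [0.5434 0.0033 0.0464] ztool az 85.18 tilt 0.03 W 0.0559 F [-0.9  0.2 -1.2]
spin -0.0004 shift now [ 0.0072 -0.0009 -0.0008] after spin [ 0.0072 -0.0009 -0.0008] j [  21.    19.1  -28.7   -0.   -42.2 -115.8]
```

View pics/s6.png

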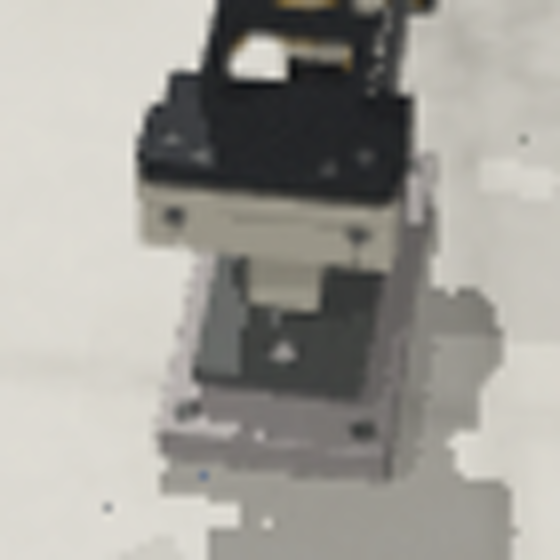

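The pin tip shows inside the hole at crop (283,350), and there is no contact force, so I continue down.

Emit:
play_rows:
  series: [0.001,0,-0.0008,0,0.0015,0,0,0,0.0015,0,0,0,0.0015,0,0,0,0.001,0,0,0]

```text
time_s: 11.27
tcp_pos: [0.5431, 0.0023, 0.0395]
eef_rot: [109.9, 90.0, -164.9]
contact_force: [-0.2, 0.2, -1.6]
gripper_width: 0.0556
```

Emit:
play_rows:
  series: [0.0007,0,0,0,0.0005,0,0,0,0,0,0,0,0,0,0,0,0,0,0,0]

```text
time_s: 11.68
tcp_pos: [0.5431, 0.0023, 0.0392]
eef_rot: [-143.9, 90.0, -58.7]
contact_force: [-3.2, 0.6, 6.2]
gripper_width: 0.056
```

Run:
```python
from plant import *
from h import *
s=get_state();plan(s,(.5442,.0024,.0392),85.2)
c=capture("side");cv2.imwrite("pics/s7.png",cv2.resize(c["img"][244:314,282:352],None,fx=8,fy=8,interpolation=cv2.INTER_CUBIC))
```

```text
t 11.68 tcp [0.5431 0.0023 0.0392] ztool az 85.18 tilt 0.01 W 0.056 F [-3.2  0.6  6.2]
spin -0.0003 shift now [-0.     -0.0011  0.0002] after spin [-0.     -0.0011  0.0002] j [  20.9   19.6  -29.1    0.   -41.3 -115.8]
```

View pics/s7.png

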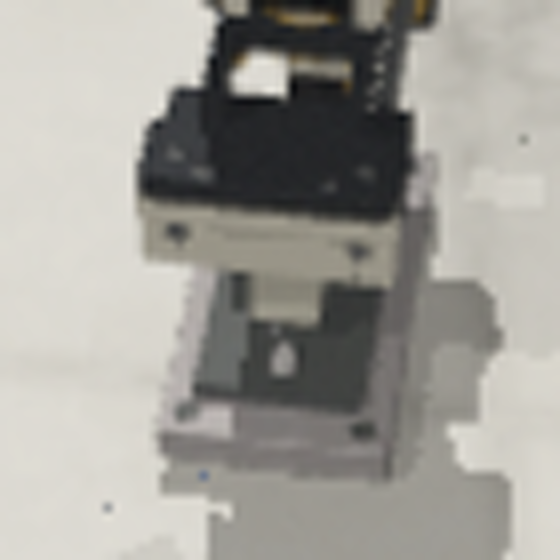

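Force is about 8 N at the expected height, so the foot looks seated. I'll release briefly so it rests flush under its own weight, then regrip.

Emit:
play_rows:
  series: [0,0,0,0,0,0,0,0,0,0,0,0,0,0,0,0,0,0,0,0]
  jaw: 72

```text
time_s: 12.15
tcp_pos: [0.5433, 0.0024, 0.0385]
eef_rot: [170.5, 90.0, -104.4]
contact_force: [0.1, -0.1, -0.9]
gripper_width: 0.0629
```

Emit:
play_rows:
  series: [-0.0005,0,0,0,0,0,0,0,0,0,0,0,0,0,0,0,0,0,0,0]

```text
time_s: 12.57
tcp_pos: [0.5432, 0.0024, 0.039]
eef_rot: [123.3, 90.0, -151.5]
contact_force: [-0.1, -0.7, 0.1]
gripper_width: 0.063
```

Run:
```python
from plant import *
from h import *
s=get_state();plan(s,(.5442,.0024,.0392),85.2)
c=capture("side");cv2.imwrite("pics/s8.png",cv2.resize(c["img"][244:314,282:352],None,fx=8,fy=8,interpolation=cv2.INTER_CUBIC))
```

```text
t 12.57 tcp [0.5432 0.0024 0.039 ] ztool az 85.18 tilt 0.0 W 0.063 F [-0.1 -0.7  0.1]
spin -0.0004 shift now [-0.0002 -0.001   0.0001] after spin [-0.0002 -0.001   0.0001] j [  20.9   19.6  -29.1    0.   -41.3 -115.7]
```

View pics/s8.png

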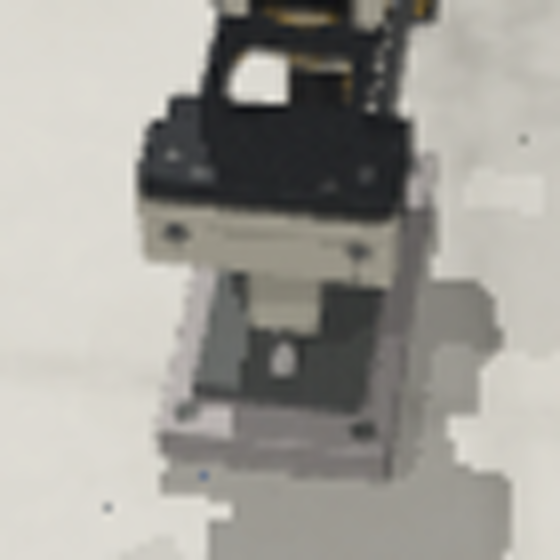

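Seated: the foot sits flush on the block and the pin stands through its hole at crop (285,358). I'll regrip, lift, and move to the far side of the gauge, then push the foot's edge against the gauge's side face to pivot the bracket in the grip.

Emit:
play_rows:
  series: [0,0,0,0,0,0,0,0,0,0,0,0,0,0,0,0,0,0,0,0]
  jaw: 0
  squeeze: 15

```text
time_s: 13.03
tcp_pos: [0.5432, 0.0023, 0.039]
eef_rot: [145.7, 90.0, -129.1]
contact_force: [0.7, -0.3, -0.3]
gripper_width: 0.0558
```

Emit:
play_rows:
  series: [-0.003,0,0,0,-0.007,0,0,0,-0.012,0,0,0,-0.012,0,0,0,-0.012,0,0,0]

```text
time_s: 13.45
tcp_pos: [0.543, 0.0023, 0.0859]
eef_rot: [111.9, 90.0, -163.0]
contact_force: [0.9, 1.3, -2.3]
gripper_width: 0.0558
```

Emit:
play_rows:
  series: [0,-0.015,0,0,0,-0.02,0,0,0,-0.02,0,0,0,-0.017,0,0,0,0,0,0]

```text
time_s: 13.87
tcp_pos: [0.618, -0.0038, 0.0855]
eef_rot: [-91.1, 89.9, -5.9]
contact_force: [1.0, -0.1, -2.2]
gripper_width: 0.0556
```

Emit:
play_rows:
  series: [0.02,0,0,0,0.015,0,0,0,0.012,0,0,0,0.008,0,0,0,0,0,0,0]

```text
time_s: 14.28
tcp_pos: [0.6136, -0.0039, 0.0284]
eef_rot: [107.4, 89.8, -167.4]
contact_force: [-0.3, -1.1, -1.9]
gripper_width: 0.056
```

Run:
```python
from plant import *
from h import *
s=get_state();plan(s,(.615,-.0040,.028),85.2)
c=capture("side");cv2.imwrite("pics/s9.png",cv2.resize(c["img"][224:324,252:352],None,fx=6,fy=6,interpolation=cv2.INTER_CUBIC))
```

```text
t 14.28 tcp [ 0.6136 -0.0039  0.0284] ztool az 85.16 tilt 0.17 W 0.056 F [-0.3 -1.1 -1.9]
spin -0.0006 shift now [ 0.0004 -0.0014  0.    ] after spin [ 0.0004 -0.0014  0.    ] j [  17.8   25.9  -20.2   -0.   -44.1 -112.7]
```

View pics/s9.png

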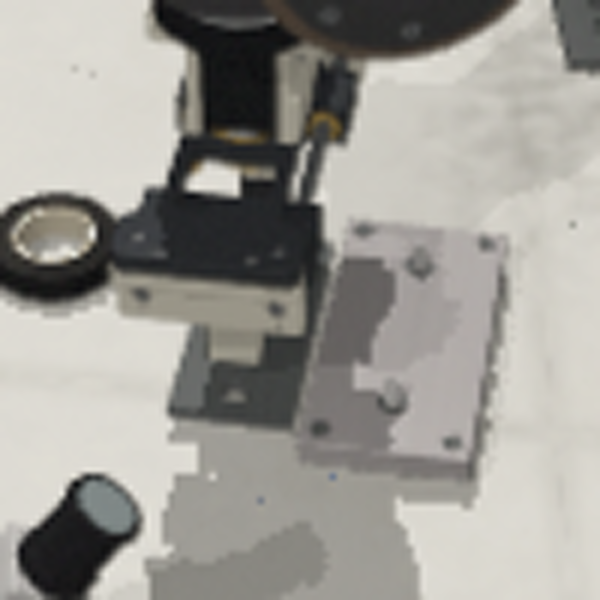

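Emit:
play_rows:
  series: [0,0.003,0,0,0,0.003,0,0,0,0.003,0,0,0,0.0025,0,0,0,0.0025,-0.0,0]

```text
time_s: 14.75
tcp_pos: [0.6054, -0.0023, 0.0329]
eef_rot: [-81.6, 89.5, 3.7]
contact_force: [8.8, -4.0, 2.9]
gripper_width: 0.0556
```

Run:
```python
from plant import *
from h import *
s=get_state();plan(s,(.590,-.0018,.036),85.2)
c=capture("side");cv2.imwrite("pics/s10.png",cv2.resize(c["img"][224:324,252:352],None,fx=6,fy=6,interpolation=cv2.INTER_CUBIC))
```

```text
t 14.75 tcp [ 0.6054 -0.0023  0.0329] ztool az 85.28 tilt 0.52 W 0.0556 F [ 8.8 -4.   2.9]
spin 0.0014 shift now [-0.0032  0.0153 -0.0008] after spin [-0.0032  0.0153 -0.0008] j [  18.3   24.6  -21.8    0.2  -43.1 -113.2]
```

View pics/s10.png

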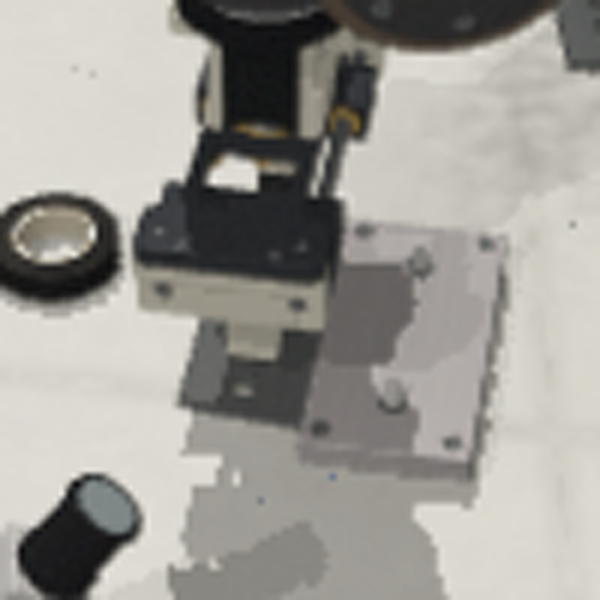

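Emit:
play_rows:
  series: [0,0.0025,0,0,0,0.0025,0,0,-0.001,0.0025,0,0,-0.001,0.0025,0,0,-0.001,0.0025,0,0]
  squeeze: 9

```text
time_s: 15.22
tcp_pos: [0.5899, -0.0009, 0.0344]
eef_rot: [-72.1, 89.8, 13.1]
contact_force: [3.4, 0.2, 0.4]
gripper_width: 0.0559
```

Run:
```python
from plant import *
from h import *
s=get_state();plan(s,(.590,-.0018,.036),85.2)
c=capture("side");cv2.imwrite("pics/s11.png",cv2.resize(c["img"][224:324,252:352],None,fx=6,fy=6,interpolation=cv2.INTER_CUBIC))
```

```text
t 15.22 tcp [ 0.5899 -0.0009  0.0344] ztool az 85.21 tilt 0.21 W 0.0559 F [3.4 0.2 0.4]
spin 0.0001 shift now [-0.0016 -0.0002 -0.0008] after spin [-0.0016 -0.0002 -0.0008] j [  18.9   23.4  -23.4    0.   -42.9 -113.7]
```

View pics/s11.png

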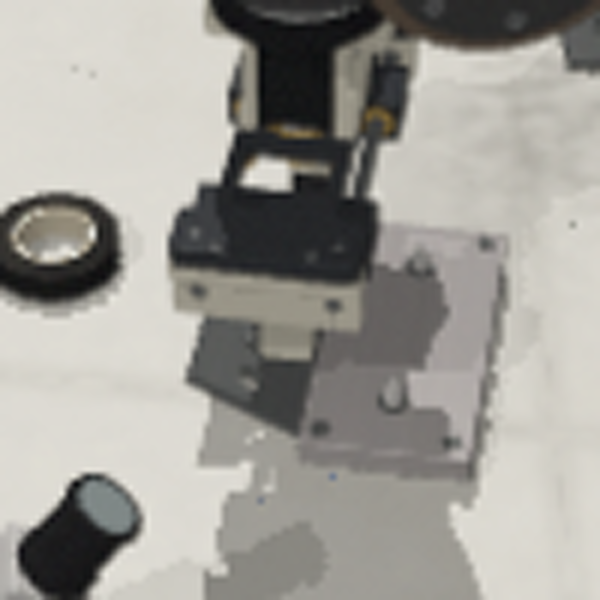

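```bash
cat >> h.py <<'E'
def edgevec(c,mid,azx,th):
    # image direction (deg) of a 56 mm edge along bracket x, azx=azimuth of +d side, dropping by th
    a=np.radians(azx);t=np.radians(th);v=np.array([np.cos(t)*np.cos(a),np.cos(t)*np.sin(a),-np.sin(t)])*.028
    q=proj(c,mid+v)-proj(c,mid-v);return np.degrees(np.arctan2(q[1],q[0])),np.linalg.norm(q)
E
python3 - <<'E'
from plant import *
from h import *
c=capture("side")
for th in (0,15,20,25,30,35,40,45): print(th,np.round(edgevec(c,np.array([.60,.06,.02]),175.2,th),2))
print("obs",np.degrees(np.arctan2(52,108)),np.hypot(52,108)/6)
E
```

```text
0 [ 6.37 21.17]
15 [16.88 21.33]
20 [20.39 21.21]
25 [23.96 21.02]
30 [27.61 20.74]
35 [31.37 20.4 ]
40 [35.26 19.99]
45 [39.34 19.53]
obs 25.709953780811265 19.977765418362264
```

Tilt is about 27° and needs to reach 35°, so I push a little further.

Emit:
play_rows:
  series: [-0.001,0.002,0,0,-0.001,0.002,0,0,0,0.001,0,0,0,0,0,0,0,0,0,0]

```text
time_s: 15.73
tcp_pos: [0.583, -0.0012, 0.0348]
eef_rot: [108.1, 89.9, -166.7]
contact_force: [2.3, -0.8, -0.6]
gripper_width: 0.0555
```

Run:
```python
from plant import *
from h import *
s=get_state();plan(s,(.590,-.0018,.036),85.2)
c=capture("side");cv2.imwrite("pics/s12.png",cv2.resize(c["img"][264:304,272:322],None,fx=12,fy=12,interpolation=cv2.INTER_CUBIC))
```

```text
t 15.73 tcp [ 0.583  -0.0012  0.0348] ztool az 85.17 tilt 0.06 W 0.0555 F [ 2.3 -0.8 -0.6]
spin -0.0005 shift now [-0.0013 -0.007  -0.    ] after spin [-0.0013 -0.007  -0.    ] j [  19.1   23.   -24.1   -0.   -43.  -113.9]
```

View pics/s12.png

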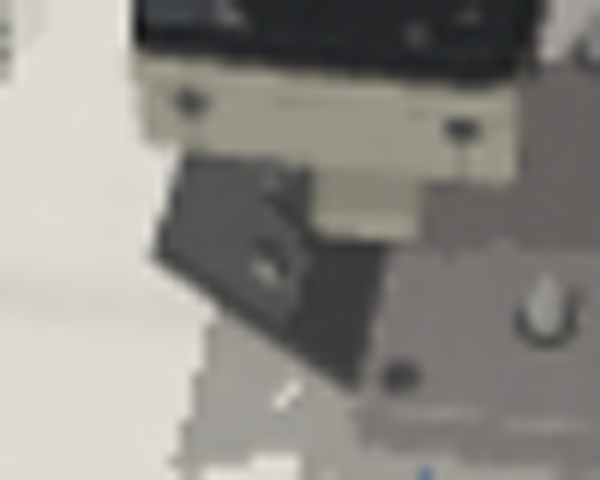

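Front edge runs from (155,258) to (355,388), a slope of 33°, which means about 37° of tilt. I back off, tighten the grip and lift.

Emit:
play_rows:
  series: [0,0,0,0,0,0,0,0,0,-0.002,0,0,-0.002,-0.003,0,0,-0.004,-0.003,0,0]
  squeeze: 40

```text
time_s: 16.2
tcp_pos: [0.5908, -0.0021, 0.0405]
eef_rot: [109.2, 89.9, -165.6]
contact_force: [0.3, -0.4, -1.7]
gripper_width: 0.0555
```

Emit:
play_rows:
  series: [-0.01,-0.002,0,0,-0.02,0,0,0,-0.03,0,0,0,-0.035,0,0,0,-0.035,0,0,0]

```text
time_s: 16.62
tcp_pos: [0.593, -0.0022, 0.173]
eef_rot: [115.8, 89.9, -159.1]
contact_force: [1.3, 0.6, -2.4]
gripper_width: 0.0555
```

Emit:
play_rows:
  series: [-0.035,0,0,0,-0.035,0,0,0,-0.025,0,0,0,0,0,0,0,0,0,0,0]

```text
time_s: 17.03
tcp_pos: [0.5941, -0.0018, 0.2686]
eef_rot: [-64.9, 89.8, 20.3]
contact_force: [0.5, -0.4, -3.5]
gripper_width: 0.0555
```

Run:
```python
from plant import *
from h import *
s=get_state()
d=np.array([np.cos(np.radians(55))*np.cos(np.radians(193)),np.cos(np.radians(55))*np.sin(np.radians(193)),np.sin(np.radians(55))])
vp=np.array([.6453,.2143,.1252])+.14*d; t=vp+.031*d-[0,0,.012];print(vp,t)
plan(s,t,103)
c=capture("side");cv2.imwrite("pics/s13f.png",c["img"]);cv2.imwrite("pics/s13.png",cv2.resize(c["img"][150:300,220:370],None,fx=4,fy=4,interpolation=cv2.INTER_CUBIC))
```

```text
[0.5670574  0.19623627 0.23988129] [0.54973225 0.19223645 0.253275  ]
t 17.03 tcp [ 0.5941 -0.0018  0.2686] ztool az 85.16 tilt 0.24 W 0.0555 F [ 0.5 -0.4 -3.5]
spin -0.3113 shift now [0.0155 0.0606 0.1896] after spin [ 0.0155 -0.0004  0.199 ] j [  18.7   11.4   -6.4   -0.   -72.  -113.5]
```

View pics/s13.png

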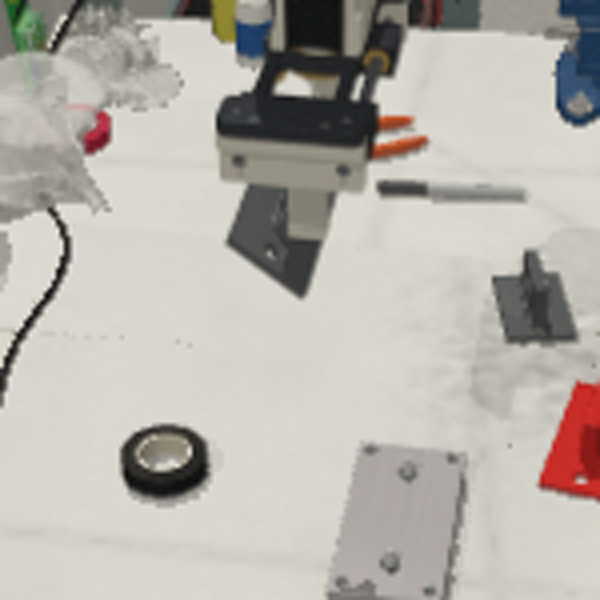

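Emit:
play_rows:
  series: [0,0,0,-0.1038,0,0,0,-0.1038,0,0,0,-0.1038,0,0,0.02,0,0,0,0.03,0]

```text
time_s: 17.5
tcp_pos: [0.5814, 0.0455, 0.264]
eef_rot: [99.6, 89.8, -157.5]
contact_force: [0.9, 1.5, -2.9]
gripper_width: 0.0555
```

Emit:
play_rows:
  series: [0.003,0,0.035,0,0.003,0,0.035,0,0.003,0,0.035,0,0.003,0,0.025,0,0.003,0,0.019,0]

```text
time_s: 17.92
tcp_pos: [0.5471, 0.1937, 0.2492]
eef_rot: [104.0, 89.8, -152.9]
contact_force: [0.2, -0.6, -1.0]
gripper_width: 0.0557
```

Emit:
play_rows:
  series: [0,0,0,0,0,0,0,0,0,0,0,0,0,0,0,0,0,0,0,0]

```text
time_s: 18.33
tcp_pos: [0.5488, 0.1911, 0.2509]
eef_rot: [121.3, 90.0, -135.8]
contact_force: [0.1, 0.1, -1.4]
gripper_width: 0.0554
```

Run:
```python
from plant import *
from h import *
s=get_state()
plan(s,[.5497,.1922,.2533],103)
c=capture("side");cv2.imwrite("pics/s14.png",cv2.resize(c["img"][200:350,200:400],None,fx=4,fy=4,interpolation=cv2.INTER_CUBIC))
for th in (25,30,35,40): print(th,np.round(edgevec(c,np.array([.56,.24,.24]),193,th),2))
c=capture("top");cv2.imwrite("pics/t14.png",c["img"])
```

```text
t 18.33 tcp [0.5488 0.1911 0.2509] ztool az 102.95 tilt 0.03 W 0.0554 F [ 0.1  0.1 -1.4]
spin -0.0009 shift now [-0.0024 -0.0011  0.0009] after spin [-0.0024 -0.0011  0.0009] j [  38.5   10.9   -9.4    0.   -69.8 -115.5]
25 [13.21 25.91]
30 [17.55 25.28]
35 [22.13 24.62]
40 [26.97 23.93]
```

View pics/s14.png

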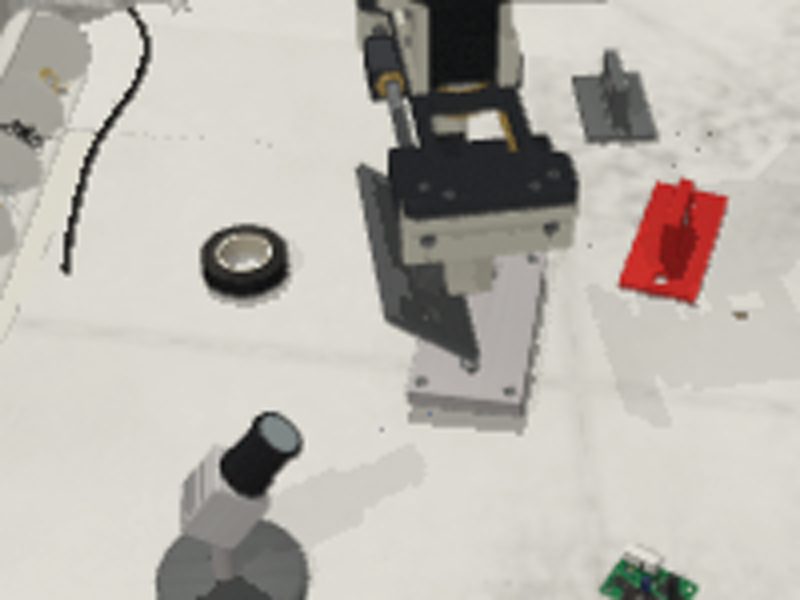

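View pics/t14.png

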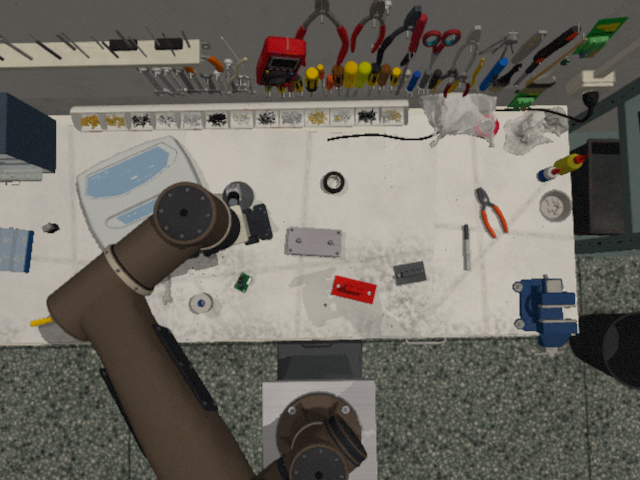

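Run:
```python
from plant import *
from h import *
c=capture("side")
cv2.imwrite("pics/s15.png",cv2.resize(c["img"][235:300,280:340],None,fx=9,fy=9,interpolation=cv2.INTER_CUBIC))
vp=np.array([.56706,.19624,.23988]);r=np.radians
def ax(az,th):
    x=np.array([np.cos(r(az))*np.cos(r(th)),np.sin(r(az))*np.cos(r(th)),-np.sin(r(th))]);y=np.array([-np.sin(r(az)),np.cos(r(az)),0])
    # x = +d (low) side; y level; keep y with +world-y
    if y[1]<0:y=-y
    return x,y,np.array([np.cos(r(az))*np.sin(r(th)),np.sin(r(az))*np.sin(r(th)),np.cos(r(th))])
for th in(35,40):
    x,y,z=ax(193,th)
    for n,p in (("hi bot",vp-.028*x+.06*y),("lo bot",vp+.028*x+.06*y),("hi top",vp-.028*x+.06*y+.006*z),("lo top",vp+.028*x+.06*y+.006*z),("hi far bot",vp-.028*x-.06*y),("hi far top",vp-.028*x-.06*y+.006*z)):
        q=proj(c,p);print(th,n,"s14",((q+.5-(200,200))*4-.5).round(0),"s15",((q+.5-(280,235))*9-.5).round(0))
```

```text
35 hi bot s14 [394. 324.] s15 [167. 415.]
35 lo bot s14 [486. 361.] s15 [375. 499.]
35 hi top s14 [401. 316.] s15 [183. 397.]
35 lo top s14 [493. 354.] s15 [390. 481.]
35 hi far bot s14 [364. 171.] s15 [99. 71.]
35 hi far top s14 [370. 163.] s15 [113.  53.]
40 hi bot s14 [397. 321.] s15 [174. 408.]
40 lo bot s14 [483. 364.] s15 [368. 506.]
40 hi top s14 [405. 313.] s15 [192. 391.]
40 lo top s14 [491. 357.] s15 [385. 489.]
40 hi far bot s14 [367. 168.] s15 [105.  64.]
40 hi far top s14 [373. 161.] s15 [121.  47.]
```

View pics/s15.png

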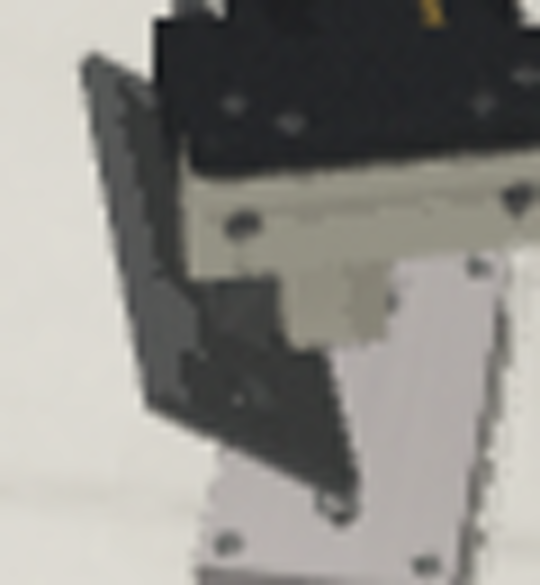

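Tilt reads about 36° and the level axis is parallel to the prediction. The centre is about 4.5 mm too far in +x, so I correct that and recheck.

Emit:
play_rows:
  series: [0,0.0025,0,0,0,0.002,0,0,0,0,0,0,0,0,0,0,0,0,0,0]

```text
time_s: 18.9
tcp_pos: [0.5443, 0.191, 0.2511]
eef_rot: [-65.3, 90.0, 37.7]
contact_force: [-0.4, -0.4, -1.1]
gripper_width: 0.0558
```

Emit:
play_rows:
  series: [0,0,0,0,0,0,0,0,0,0,0,0,0,0,0,0,0,0,0,0]

```text
time_s: 19.32
tcp_pos: [0.5443, 0.191, 0.251]
eef_rot: [116.5, 90.0, -140.5]
contact_force: [0.3, -0.4, -1.6]
gripper_width: 0.0551
```

Run:
```python
from plant import *
from h import *
s=get_state();plan(s,[.5497,.1922,.2533],103);print(s["qd"].round(2))
c=capture("side")
cv2.imwrite("pics/s16.png",cv2.resize(c["img"][235:300,280:340],None,fx=9,fy=9,interpolation=cv2.INTER_CUBIC))
```

```text
t 19.32 tcp [0.5443 0.191  0.251 ] ztool az 103.02 tilt 0.01 W 0.0551 F [ 0.3 -0.4 -1.6]
spin 0.0003 shift now [-0.0023 -0.0055 -0.    ] after spin [-0.0023 -0.0055 -0.    ] j [  38.8   10.5   -9.9    0.   -69.6 -115.7]
[-0.04  0.02 -0.03  0.08 -0.08  0.06]
```

View pics/s16.png

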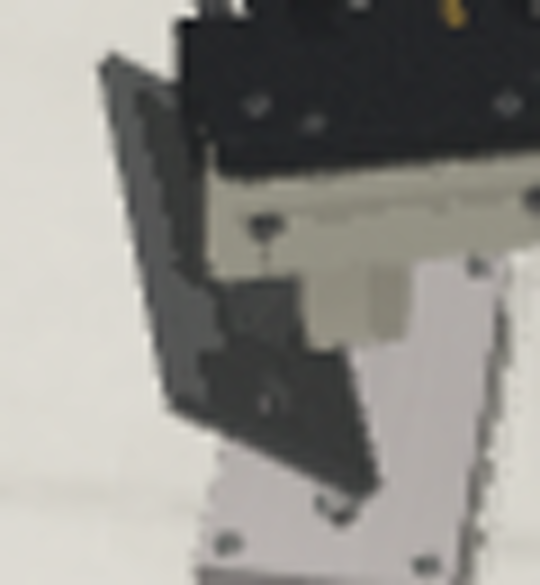

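The corners at (168,408) and (375,493) now match the predicted (167,415) and (375,499) to within 1 px of the original image. The arm is still, so I hand in.

```bash
python3 -c "
from plant import *
print(close_job())"
```

```text
the job is handed in; nothing more can be done
None
```

I seated the longer bracket on the gauge, lifted it off and presented it to the inspection camera. I handed the job in at about 19 s, still holding it. No verdict was reported, so what follows rests on my own checks.

- **Grip and tilt:** The moves can't tilt the tool, so I did not use the suggested pinch across the web's thickness for the job. I used that pinch once to centre the bracket. After that I held the web lengthwise across its 56 mm and pivoted the bracket in the grip by pushing its foot against the gauge's side face.
- **Seating:** The foot met the block at the expected height with about 8 N. I then let go for over half a second so it could rest under its own weight. In the side view it lay flush, with the pin standing through the one hole I could see.
- **Final pose:** In the side view the tilt measured about 36° against the 35° wanted. The corners of the underside were within about 1 pixel (roughly 2 mm) of where they should be. The grip was set to 40 N, and the arm was still.
- **Other things on the bench:** The gripper never went near the camera or the other items, and in the last pictures nothing looked moved.

**Uncertain points:**
- My readings of the camera's heading disagreed: the foot and barrel seen from above gave 190–193°, but the barrel edges in the side view gave about 204°. I used 193°. If the side view was right, the level error would be about 11°, just over the 10.3° limit (0.18 rad).
- I could not check the final position from above, because the arm hid the bracket from the top camera.

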